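Slide the blank plate out over the taped end of the bench riser

ROBOT

A 6-joint arm with a two-finger parallel gripper is mounted at the origin on the work surface. World frame = base frame: x ahead of the robot, y to its left, z up, the work surface at z = 0. Lengths are in m, angles in rad, forces in N, time in s.
With the tool pointing down it reaches from about 0.325 to 0.85 m from the base axis. Payload 4.4 kg.
Tool frame: the origin (TCP) lies midway between the tips of the shut fingers; the grasp point (between the pads) lies pinch_z behind it (pinch_z is the distance from the TCP to the grasp point, in m); z points along the fingers, y is the direction in which the jaws open and shut (so a half turn about z gives the same grasp; the last joint's range is limited). The gripper opens to 94 mm and grips with 3 to 60 N. Pads are 16 mm wide; open, the fingers measure 119 mm over their backs; the gripper's body (75 mm by 177 mm) begins 78 mm behind the grasp point.
Start: joints at [-1.423, 0.207, 1.542, -0, 1.393, -0.15], TCP at [0.169, -0.55, 0.205] pointing down, gripper open.
Joint ranges: [-2.73, 2.73], [-0.86, 2.22], [0.23, 2.46], [-1.11, 4.25], [0.08, 2.63], [-2.82, 2.82]. Speed limits (rad/s): [2.79, 2.79, 3.14, 3.14, 3.14, 3.14].

INTERFACE

Orientations are given as a unit quaternion [x, y, z, w].
In Python, from plant import movep, servo_line, move_joints, ungrasp, clamp, wait, solve_ik, get_state, camera, camera_params, PlanningError, finish_job, pinch_z gives the robot as it stands. Calls block until the motion is done:
- movep(position, orientation): joint-space move of the TCP to a pose.
- servo_line(position, speed=0.15, rotation=None, force_limit=None): straight line of the TCP; rotation=None keeps the orientation; speed is the mean speed in m/s. With force_limit (N) it stops when the force on the tool has changed by that much, and returns True; else False.
- move_joints(angles): joint-space move.
- ungrasp() and clamp(effort=None): open the fingers fully, or close them until they stop; effort is the grip in N (None keeps the last).
- wait(seconds).
- solve_ik(position, orientation): joint angles nearest the present ones, or None.
- get_state(): the state.
- camera(name): name is "scene" or "side" or "wrist"; returns the picture (400x640x3 uint8, red, green, blue); there is no depth.
- camera_params(name): a dict with "intrinsics" (3x3 intrinsics, pixels), "k1" (the pictures are not rectified: a ray, as slopes to the right and down, at radius r is drawn at 1 + k1 r^2 times it, then the intrinsics apply), "cam_to_world" (4x4, takes a point from camera to world coordinates); the wrist camera has in their place "hand_eye" (4x4, takes a point from camera to tool coordinates, whose origin is the TCP and whose axes are the flange's). Camera axes: x right, y down, z forward; pixel columns grow to the right and rows downward; lengths in m; the calibration is good to about 2 mm. A picture is of the moment at which its call begins: read the wrist's pose just before it. camera_params takes no time and is no camera call.
A pose or a line that the arm cannot do raises PlanningError and nothing moves.
- finish_job(): hands the job in, once; it reports no verdict.
The state is a dict: "clock": time; "qpos": joint angles; "joint_vel": joint speeds; "joint_torque": joint torques, N m; "position": TCP position; "eef_rot": TCP orientation; "contact_force": force on the tool from outside, world axes, zero at the start; "torque": the same for the moment, N m; "finger_gap": opening from 0.0 (shut) to 1.0 (fully open).
Only numpy, scipy, OpenCV 4.12 (cv2) and the standard library are available. Lean on these libraries where they do the work, as an engineer would, in place of code of your own. Each camera call takes 0.05 s, during which the arm holds its last target. There are 200 camera calls.

TASK

Push the aluminium blank plate along the bench riser until it sticks out about 40 mm past the end marked with yellow tape, so that a person can get hold of its edge there. Only push or slide it with the fingers: do not lift or tip it, and leave it lying flat on the riser and roughly square to it, with the fingers clear. Leave the two spools, the carton and the screwdriver where they are.

Things in the scene. Friction and masses are not known exactly. Their poses are not given: they have to be found in the camera images.
- ledge: Dark steel bench riser (a low ledge), fixed to the bench: 210 mm deep (its x), 400 mm long (its y), flat top 60 mm above the bench. Origin on the bench under its centre, z up. Its two ends (at y = -200 and +200 mm) are open; a back lip 6 mm thick and 14 mm high stands along its far edge (inner face at x = +99 mm), with no lip on the near edge or the ends.
- plate: Loose bare aluminium blank plate, 100 mm (its x) by 130 mm (its y, lying roughly along the riser) by 6 mm thick, with four small dark dots at the corners, about 0.2 kg. Origin at the centre of its underside. It lies on the riser's top near the back lip and slides freely; it would tip off if its centre passed the riser's end.
- yellow_tape: Strip of yellow tape, 30 mm wide, flat across the top of the riser at one of its ends (drawn on, no height); origin at the strip's middle, at y = +183 or -183 mm of the riser. The plate must stick out over this end.
- blue_tape: Strip of blue tape like the yellow one, across the riser's other end.
- small_spool: Small loose wire spool, orange with black flanges, 40 mm across, 36 mm high, standing on the near strip of the riser in front of the plate. Origin at the centre of its underside. To be left alone.
- red_spool: Loose wire spool, red with black flanges, 72 mm across, 60 mm high, standing on the bench on the near side of the riser. Origin at the centre of its underside. To be left alone.
- carton: Loose cardboard carton, 60 by 90 mm, 50 mm high, on the bench beyond the back of the riser. Origin at the centre of its underside. To be left alone.
- screwdriver: Loose screwdriver with a yellow handle, 180 mm long, lying on the bench on the near side of the riser. To be left alone.
Things that resemble listed ones, but are neither listed nor needed, are in the scene too. Of the things like the plate, leave any that is pink; of the rest the smaller one is meant.

How it is judged:
By the outcome, as a careful person would: the job done as asked, in the order asked, and still so for the second after the job is handed in, with the robot touching nothing.
It also fails if it takes over 48 s, if anything falls off the work surface, if the arm or the gripper's body presses on something with over 40 N, if the wrist force passes 120 N, or if a joint passes its speed limit or range.

## Working session

There is one attempt and no reset: what is moved stays moved. The work goes in short steps, each a Python script; the robot and the scene stay as the last script left them, time stands still between calls to the robot, and variables do not carry over. Pictures are saved under pics/ and viewed, about 8 in all and at most 12, crops included, and the job is handed in when it is done.

```bash
mkdir -p pics
python3 - <<'E'
from plant import *
import cv2
for n in ("scene","side"):
    cv2.imwrite(f"pics/{n}0.png",camera(n)[:,:,::-1]); p=camera_params(n); print(n,p)
print(camera_params("wrist"),pinch_z); s=get_state(); print(s)
E
```

```text
scene {'intrinsics': array([[448.12053106,   0.        , 321.4444014 ],
       [  0.        , 448.12053106, 198.28174566],
       [  0.        ,   0.        ,   1.        ]]), 'k1': 0.015501153439022067, 'cam_to_world': array([[-0.72102704,  0.39498413, -0.56930444,  1.2354437 ],
       [ 0.69288768,  0.4171265 , -0.58814297,  0.67780607],
       [ 0.00516483, -0.81853101, -0.57443912,  0.73881951],
       [ 0.        ,  0.        ,  0.        ,  1.        ]])}
side {'intrinsics': array([[472.48848617,   0.        , 313.93141885],
       [  0.        , 472.48848617, 202.48103916],
       [  0.        ,   0.        ,   1.        ]]), 'k1': -0.03902941578097568, 'cam_to_world': array([[-0.83000394, -0.42126476,  0.36555363,  0.20107161],
       [-0.55771699,  0.63474416, -0.53483794,  0.53606806],
       [-0.00672466, -0.64779307, -0.76178666,  0.82193646],
       [ 0.        ,  0.        ,  0.        ,  1.        ]])}
{'intrinsics': array([[358.04212367,   0.        , 328.10340496],
       [  0.        , 358.04212367, 197.68873931],
       [  0.        ,   0.        ,   1.        ]]),
[... 376 characters left out ...]
+00]])} 0.0188
{'clock': 0.1, 'qpos': array([-1.42249181e+00,  2.07356047e-01,  1.54278324e+00, -1.43866755e-05,
        1.39352699e+00, -1.50511204e-01]), 'joint_vel': array([-0.00024401, -0.00085226, -0.00395719, -0.00062149, -0.00054395,
       -0.00064896]), 'joint_torque': array([-6.28169018e-04, -3.71868646e+01, -2.82294703e+01,  6.99629844e-02,
        3.11509450e-02, -5.40025701e-05]), 'position': array([ 0.16914274, -0.54879598,  0.20440808]), 'eef_rot': array([ 9.88858671e-01,  1.48853798e-01, -5.93533007e-06, -1.03681730e-03]), 'contact_force': array([ 0.13716058, -0.0577718 ,  0.72030046]), 'torque': array([ 0.00336308, -0.02544544, -0.0250598 ]), 'finger_gap': 1.001593746291218}
```

View pics/scene0.png

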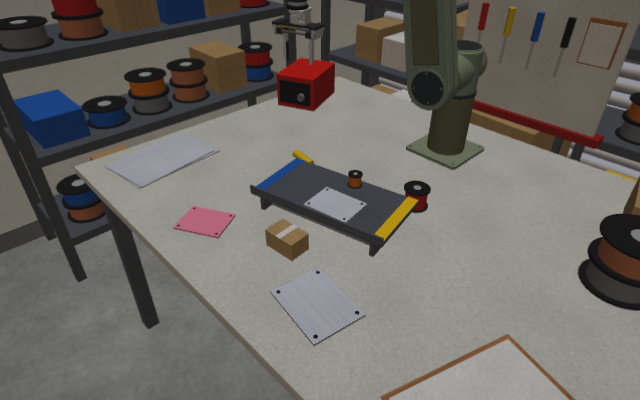

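View pics/side0.png

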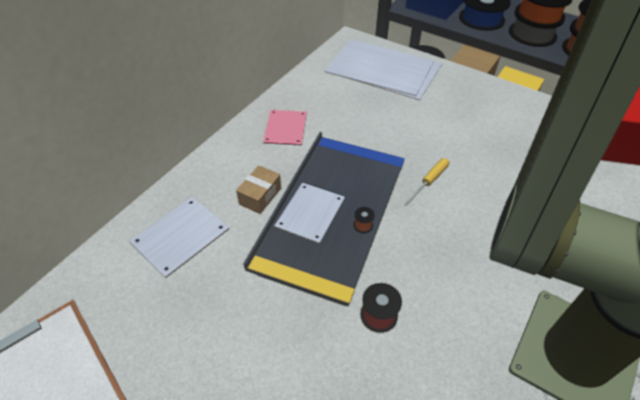

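Scene view: there are three plate-like things, pink at (205,221), a big grey one on the bench at (317,305), and a smaller grey one on the riser at (335,204). The riser one fits, since it is not pink, is the smaller of the rest, and lies on the riser. In the side view it is at (310,212), with yellow tape at (302,279), the small spool at (364,219) and the red spool at (381,306). I'll confirm this in an enlarged crop.

```bash
cat > h.py <<'E'
from plant import *
import numpy as np, cv2
from scipy.spatial.transform import Rotation as R
def ray2plane(n,uv,z,p=None,T=None):
    p=p or camera_params(n); T=p["cam_to_world"] if T is None else T
    k=np.array([p["k1"],0,0,0.]); x=cv2.undistortPoints(np.array([[uv]],float),p["intrinsics"],k)[0,0]
    d=T[:3,:3]@[x[0],x[1],1]; return T[:3,3]+d*(z-T[2,3])/d[2]
def wristT():
    s=get_state(); T=np.eye(4); T[:3,:3]=R.from_quat(s["eef_rot"]).as_matrix(); T[:3,3]=s["position"]
    return T@camera_params("wrist")["hand_eye"]
E
python3 - <<'E'
import cv2
im=cv2.imread("pics/side0.png")[125:315,235:425]
cv2.imwrite("pics/crop1.png",cv2.resize(im,None,fx=3,fy=3,interpolation=cv2.INTER_CUBIC))
E
```

```text
(no output)
```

View pics/crop1.png

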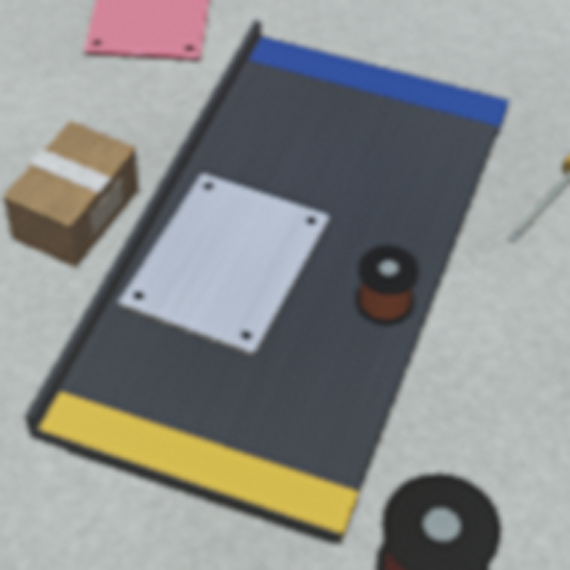

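The crop confirms it: the four-dot grey plate lies on the riser beside the back lip. Its corners in the crop are (200,173), (329,214), (254,353) and (118,301), with yellow tape at the lower end and the small spool on the near strip.

Run:
```python
from h import *
f=lambda u,v,z:ray2plane("side",(u/3+235-1/3,v/3+125-1/3),z)
L={k:f(*uv,.06) for k,uv in dict(yn=(345,537),bn=(508,100),bb=(258,38),yb=(37,430)).items()}
P=[f(*uv,.066) for uv in [(200,173),(329,214),(254,353),(118,301)]]
for k,v in L.items(): print(k,v.round(4))
print("len",np.linalg.norm(L['yn']-L['bn']),"dep",np.linalg.norm(L['yn']-L['yb']),np.linalg.norm(L['bn']-L['bb']))
for p in P: print(p.round(4))
print([np.linalg.norm(P[i]-P[(i+1)%4]).round(4) for i in range(4)])
ey=(L['yn']-L['bn']+L['yb']-L['bb']);ey/=np.linalg.norm(ey); print("ey(toward yellow)",ey, np.degrees(np.arctan2(ey[1],ey[0])))
a=(P[2]-P[1]+P[3]-P[0]);print("plate dir",np.degrees(np.arctan2(a[1],a[0])))
ex=np.array([-ey[1],ey[0],0]); 
if ex@(L['yb']-L['yn'])<0: ex=-ex
for p in P: print("ledge coords: dist to yellow end",((L['yn']+L['yb'])/2-p)@ey,"from near edge",(p-L['yn'])@ex)
s=f(388,268,.096);print("spool top",s,((L['yn']+L['yb'])/2-s)@ey,(s-L['yn'])@ex)
```

```text
yn [0.3805 0.1633 0.06  ]
bn [ 0.4689 -0.225   0.06  ]
bb [ 0.6677 -0.1782  0.06  ]
yb [0.5815 0.2069 0.06  ]
len 0.39831572988110814 dep 0.20566769344182106 0.2042086057507708
[ 0.6189 -0.0273  0.066 ]
[ 0.5201 -0.0454  0.066 ]
[0.4978 0.0846 0.066 ]
[0.5977 0.0995 0.066 ]
[np.float64(0.1004), np.float64(0.1319), np.float64(0.101), np.float64(0.1286)]
ey(toward yellow) [-2.20216137e-01  9.75451102e-01  1.40022041e-16] 102.72172805351477
plate dir 99.59197212576758
ledge coords: dist to yellow end 0.2375958378063258 from near edge 0.19051143627854403
ledge coords: dist to yellow end 0.23344553188176617 from near edge 0.0901942708635454
ledge coords: dist to yellow end 0.10177004416228669 from near edge 0.09708237149907559
ledge coords: dist to yellow end 0.10919778936650223 from near edge 0.19784388117355278
spool top [ 0.45037336 -0.00349567  0.096     ] 0.1772437977136523 0.03141248945034544
```

```bash
cat >> h.py <<'E'
ey=np.array([-.22022,.97545,0]); ex=np.array([.97545,.22022,0])
O=np.array([.3805,.1633,0.])+ex*0; END=(np.array([.3805,.1633,0])+[.5815,.2069,0])/2
O=O+ey*((END-O)@ey)                       # yellow end / near-edge corner
W=lambda d,n,z: O-ey*d+ex*n+[0,0,z]        # d=distance back from yellow end, n=from near edge
def q(sgn=1): return R.from_matrix(np.column_stack([sgn*ey,np.cross([0,0,-1],sgn*ey),[0,0,-1]])).as_quat()
def snap(n,name):
    T=wristT(); im=camera(n); cv2.imwrite(f"pics/{name}.png",im[:,:,::-1]); return T
E
python3 - <<'E'
from h import *
for s in (1,-1): print(s,solve_ik(W(.29,.144,.15),q(s)),solve_ik(W(.10,.144,.063),q(s)))
p=get_state()["position"]
servo_line([p[0],p[1],.30],speed=.3)
clamp(5)
movep(W(.29,.144,.22),q(1))
s=get_state(); print(s["clock"],s["position"],W(.29,.144,.22),s["finger_gap"])
T=snap("wrist","w1"); np.save("T1.npy",T)
E
```

```text
1 [-2.96697833e-01  2.90657111e-01  1.55635053e+00 -4.44089210e-16
  1.29458502e+00 -5.18738065e-01] [ 1.91531880e-02  3.17579793e-01  1.72310156e+00 -4.44089210e-16
  1.10091130e+00 -2.02887044e-01]
-1 [-2.96697833e-01  2.90657111e-01  1.55635053e+00 -4.44089210e-16
  1.29458502e+00  2.62285459e+00] None
4.2167 [ 0.58499277 -0.08979677  0.220194  ] [ 0.5850196  -0.08871483  0.22      ] 0.005440489534679222
```

View pics/w1.png

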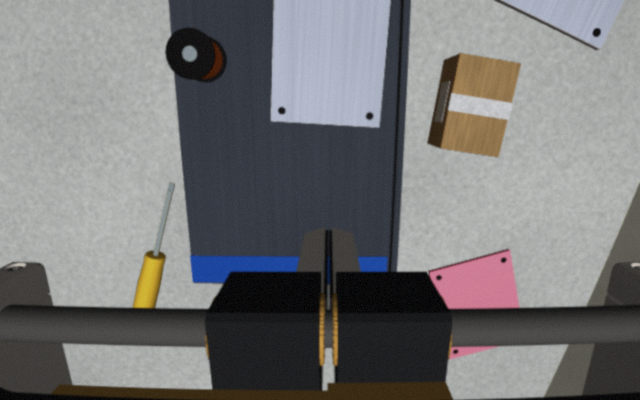

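The wrist view shows the plate's rear edge from (271,121) to (379,128), the riser's blue end near (191,282), and the finger tips at (328,232) over the bare riser behind the plate. Next I check the estimates, touch down on the bare riser, and push until first contact.

Run:
```python
from h import *
T=np.load("T1.npy")
for uv,z in [((271,121),.066),((379,128),.066),((191,282),.06),((173,60),.06),((390,250),.06)]:
    p=ray2plane("wrist",uv,z,T=T); print(uv,p.round(4),"d",((O-p)@ey).round(4),"n",((p-O)@ex).round(4))
servo_line(W(.29,.144,.085),speed=.12)
hit=servo_line(W(.29,.144,.052),speed=.03,force_limit=4)
s=get_state(); zt=s["position"][2]; print("touch",hit,zt,s["contact_force"],s["clock"])
```

```text
(271, 121) [ 0.5216 -0.0431  0.066 ] d 0.2315 n 0.0922
(379, 128) [ 0.6199 -0.0277  0.066 ] d 0.2382 n 0.1914
(191, 282) [ 0.4677 -0.2248  0.06  ] d 0.397 n -0.0004
(173, 60) [ 0.4233 -0.0087  0.06  ] d 0.1763 n 0.0038
(390, 250) [ 0.6625 -0.144   0.06  ] d 0.361 n 0.2074
touch True 0.06030043194632395 [-0.2010203  -0.26895002  4.54362299] 6.3333
```

Touching the riser gave z = 0.0603, and the two cameras agree within about 2 mm. Now I lift 2.5 mm and push most of the way.

Run:
```python
from h import *
servo_line(W(.29,.144,.0628),speed=.03)
h=servo_line(W(.125,.144,.0628),speed=.05,force_limit=12)
s=get_state(); print(h,s["clock"],s["position"],(O-s["position"])@ey,s["contact_force"])
snap("side","s2")
im=cv2.imread("pics/s2.png")[125:315,235:425]
cv2.imwrite("pics/crop2.png",cv2.resize(im,None,fx=3,fy=3,interpolation=cv2.INTER_CUBIC))
```

```text
False 10.0417 [0.54869316 0.07216243 0.06279607] 0.12507234401343936 [ 0.26209913 -0.26404065 -0.30381669]
```

View pics/crop2.png

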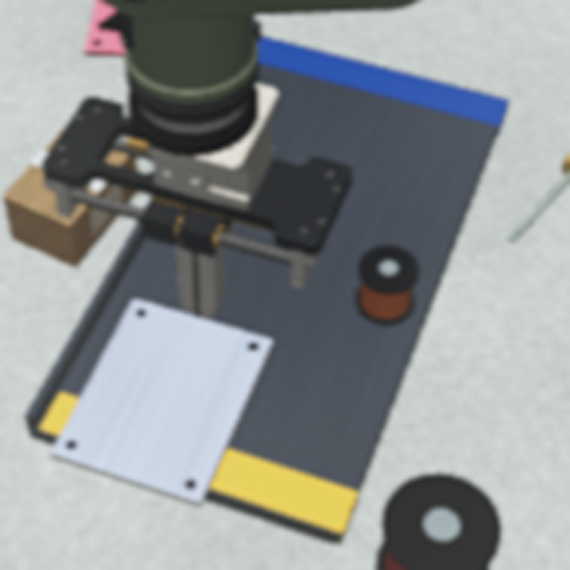

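The crop shows the plate flat, still on the riser, and just past the yellow end. Its corners are at (132,298), (273,341), (204,502) and (53,456), and the small spool has not moved.

Run:
```python
from h import *
f=lambda u,v,z:ray2plane("side",(u/3+235-1/3,v/3+125-1/3),z)
P=[f(*uv,.066) for uv in [(132,298),(273,341),(204,502),(53,456)]]
D=[((O-p)@ey) for p in P]; print(np.round(D,4),[((p-O)@ex).round(4) for p in P])
s=get_state(); d=(O-s["position"])@ey; half=d-(D[0]+D[1])/2; print("tcp-rear",half)
front=(D[2]+D[3])/2; print("front now",front)
```

```text
[ 0.1149  0.1152 -0.0121 -0.0158] [np.float64(0.1901), np.float64(0.0889), np.float64(0.0862), np.float64(0.1856)]
tcp-rear 0.010022032475797485
front now -0.013971915635394622
```

The plate sticks out about 14.5 mm and is square to the riser. I push another 25.5 mm, back off, raise and check.

Run:
```python
from h import *
h=servo_line(W(.0995,.142,.0628),speed=.03,force_limit=12)
print(h)
servo_line(W(.15,.142,.0628),speed=.08)
servo_line(W(.15,.142,.25),speed=.2)
movep(W(.32,.142,.28),q(1))
s=get_state(); print(s["clock"],s["contact_force"])
snap("side","s3")
im=cv2.imread("pics/s3.png")[125:325,235:425]
cv2.imwrite("pics/crop3.png",cv2.resize(im,None,fx=3,fy=3,interpolation=cv2.INTER_CUBIC))
```

```text
False
13.6833 [-0.32423023 -0.04998427  0.0510113 ]
```

View pics/crop3.png

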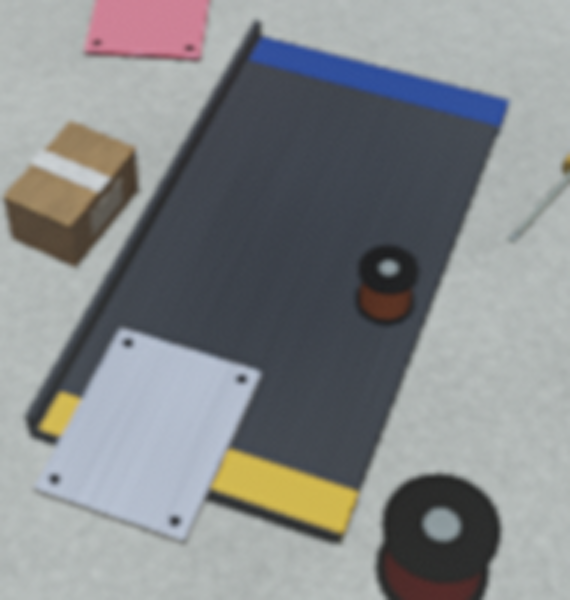

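The plate now overhangs the yellow end and lies flat and square, with corners at (119,328), (261,372), (185,543) and (36,489). The other objects are unmoved and the fingers are clear.

Run:
```python
from h import *
f=lambda u,v,z:ray2plane("side",(u/3+235-1/3,v/3+125-1/3),z)
P=[f(*uv,.066) for uv in [(119,328),(261,372),(185,543),(36,489)]]
D=np.array([((O-p)@ey) for p in P]); print(D.round(4),[((p-O)@ex).round(4) for p in P], "overhang",65-1e3*D.mean())
if 35<65-1e3*D.mean()<45: finish_job(); print("done",get_state()["clock"])
```

```text
[ 0.0888  0.0893 -0.0417 -0.0406] [np.float64(0.1879), np.float64(0.0875), np.float64(0.0864), np.float64(0.1851)] overhang 41.04043400899084
the job is handed in; nothing more can be done
the job is handed in; nothing more can be done
```

The smaller grey plate on the riser now sticks out about 41 mm past the yellow-tape end, and the job is handed in. I pushed it with the shut fingers in two strokes, without lifting it, then backed off and raised the arm clear.

- **Position:** the last picture put the overhang at 41 mm, to within a couple of mm. The plate is flat and within about 1° of square to the riser.
- **Other things:** the small spool, red spool and carton look unmoved in the last side picture. Only the tip of the screwdriver was in that crop, and it looked unmoved too.
- **Force and time:** neither push reached its 12 N stop. The arm's clock read about 13.7 s just before hand-in.

No check failed. The only mismatch was about 1° between the two cameras on the riser's direction. I kept the side camera's value, and the plate ended up square by it.

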